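# Rack two hand stamps and shoot the rack's bolt

### The arm

A 6-joint arm with a two-finger parallel gripper is mounted at the origin on the work surface. World frame = base frame: x ahead of the robot, y to its left, z up, the work surface at z = 0. Lengths are in m, angles in rad, forces in N, time in s.
With the tool pointing down it reaches from about 0.375 to 0.9 m from the base axis. Payload 3.1 kg.
Tool frame: the origin (TCP) lies midway between the tips of the shut fingers; the grasp point (between the pads) lies 19 mm behind it; z points along the fingers, y is the line along which they close (so a half turn about z gives the same grasp; the last joint's range is limited). The gripper opens to 87 mm and grips with 3 to 60 N. Pads are 19 mm wide; open, the fingers measure 117 mm over their backs; the gripper's body (75 mm by 190 mm) begins 51 mm behind the grasp point.
Start: joints at [1.107, 0.527, 1.433, -0, 1.181, -0.178], TCP at [0.176, 0.6, 0.193] pointing down, gripper open.
Joint ranges: [-3.08, 3.08], [-0.75, 2.2], [0.22, 2.44], [-1.43, 4.57], [0, 2.65], [-2.85, 2.85]. Speed limits (rad/s): [2.79, 2.79, 3.14, 3.14, 3.14, 3.14].

### API

Orientations are given as a unit quaternion [x, y, z, w].
In Python, from rig import robot gives the robot as it stands.
- The arm moves only by the shell command python3 -m jog 'ROWS' [FORCE]. ROWS is a JSON object of lists of equal length, an entry for each row: "dp": the shift along the tool's x, y, z in mm, a list of three; "delta_rot": the turn, a rotation vector about the tool's x, y, z in rad, a list of three; "gripper": the opening, from -1 (shut) to 1 (fully open). A call has 1 to 12 rows; each row is the pose to reach, as a shift and turn from the pose commanded when the call began, along the tool's axes at that moment; what a row does not reach only later rows make up. A row lasts 1/10 s, in which the tool goes at most 50 mm and 8.59 degrees, less where a joint would pass 70% of its speed; a pose out of reach is approached as far as the arm can. A call with a gripper value outside its range is refused whole. The fingers move at their own pace and stop on an object; FORCE is the grip in N (left out, the last holds). Time passes only in rows, so rows that repeat a pose let the fingers close. It gives the time, the measured TCP pose, the force, the opening and the grip force at its end, in the units of the state.
- robot.get_obs(): the state, without advancing time (a new reading comes with each control period).
- robot.camera(name): name is "side" or "top"; returns the picture (480x640x3 uint8, red, green, blue); there is no depth.
- robot.camera_model(name): a dict with "fx", "fy", "cx", "cy" (pixels), "xyz" and "orientation" of the camera in the world. Camera axes: x right, y down, z forward; pixel columns grow to the right and rows downward; lengths in m; the calibration is good to about 2 mm. A picture is of the moment at which its call begins. camera_model takes no time and is no camera call.
- robot.hand_in(): hands the job in; it is judged then, once.
Trained networks look in the newest picture that a camera, given by its name, has taken for a name from the list of things; names that differ only in an ending like _2 or _b are one class to them, and where a whole thing is asked for, a point or a joint stands for the part that bears it (a point fixed in the world has none). Each returns a list of dicts, best first, with "score" (0 to 1); they miss things now and then, are a little off and sometimes report something else, mostly with a low value. They report only what shows in the picture. A call takes as long as a camera call. They do not tell look-alikes from the thing itself.
- robot.search_frame(name, camera): "rect" ([left, top, right, bottom] in pixels, round what is visible of it).
The state is a dict: "time": time; "q": joint angles; "joint_velocities": joint speeds; "joint_torque": joint torques, N m; "position": TCP position; "tool_rot": TCP orientation; "ft_force": force on the tool from outside, world axes, zero at the start; "moment": the same for the moment, N m; "grip_width": finger opening in m; "grip_force": force on a finger pad.
Only numpy, scipy, OpenCV 4.12 (cv2) and the standard library are available. Lean on these libraries where they do the work, as an engineer would, in place of code of your own. Each camera call takes 0.05 s, during which the arm holds its last target. There are 200 camera calls.

### The job

Put the two colour-banded hand stamps away: draw the rack's bolt back off the pockets, then lay the red-banded stamp in the red pocket and the blue-banded stamp in the blue pocket, each flat on the pocket's floor (either end forward) and set down rather than dropped. When both lie in place and are let go, slide the bolt by its knob across them and fully home in its keeper; leave the plain stamp and the other things on the bench where they are.

Things in the scene. Friction and masses are not known exactly. Their poses are not given: they have to be found in the camera images.
- rack: Black stamp rack screwed to the bench, pocket block 138 (x) x 108 (y) mm, rim 16 mm high. Origin on the bench midway between its two pockets, z up. Red pocket's centre at y = +30 mm, blue at y = -30 mm, pockets run along x. The bolt's track runs along y at x = -38 mm; its guide (x -58..-18 mm) goes from y = 52 to 212 mm, 42 mm high, with straps 52 mm high at its two ends.
- red_pocket (a point): Centre of the red pocket's floor, 6 mm above the bench; x along its length. Open-topped, 126 mm long, 34 mm wide, 10 mm deep; walls 6 to 7 mm thick, 26 mm partition to the blue pocket.
- blue_pocket (a point): Centre of the blue pocket's floor, 6 mm above the bench; x along its length. Same size as the red pocket.
- keeper (a point): Middle of the mouth of the bolt's steel keeper (40 mm along rack x, 20 mm deep along rack y, 52 mm high), 41 mm above the bench at rack x = -38, y = -54 mm.
- bolt_knob (a point): Brass knob of the bolt, an upright round post 18 mm in diameter, from 46 to 80 mm above the bench; this point is on its axis 66 mm above the bench. Axes as the rack. Moves with the bolt along rack -y.
- bolt (a joint): Travel of the bolt along rack -y (m): 0 fully back, 0.120 fully home. Flat steel bar 18 mm wide, 36 to 46 mm above the bench (4 mm over seated stamps); leading end at rack y = 54 mm minus travel, knob at y = 192 mm minus travel. Covers the red pocket beyond about 0.005, the blue beyond about 0.06. About 3 N of friction; stays where left.
- red_stamp: Steel hand stamp lying flat: bar 110 mm long, square section 26 x 26 mm (last 20 mm at +x, the letter end, only 18 x 18 mm), about 0.42 kg. Origin at its centre, 13 mm above what it lies on; x along its length. Red band round its middle.
- blue_stamp: Steel hand stamp lying flat: bar 110 mm long, square section 26 x 26 mm (last 20 mm at +x, the letter end, only 18 x 18 mm), about 0.42 kg. Origin at its centre, 13 mm above what it lies on; x along its length. Blue band round its middle.
- plain_stamp: Steel hand stamp lying flat: bar 110 mm long, square section 26 x 26 mm (last 20 mm at +x, the letter end, only 18 x 18 mm), about 0.42 kg. Origin at its centre, 13 mm above what it lies on; x along its length. No band. To be left alone.
- hammer: Hammer lying on the bench, 200 mm long, under 40 mm high; x along the handle. To be left alone.
- oil_bottle: Amber oil bottle standing, 50 mm across, 140 mm high; origin under its centre. To be left alone.
- polish_tin: Tin of polish standing, 60 mm across, 60 mm high; origin under its centre. To be left alone.
- screwdriver: Screwdriver lying on the bench, 160 mm long, under 35 mm high; x along it, tip at +x. To be left alone.
- bench_block: Steel bench block on a rubber pad, fixed, 100 x 100 mm, 24 mm high; origin under its centre.
- punch_caddy: Black box of upright punches, fixed, 80 x 80 mm, about 135 mm high; origin under its centre.
- red_bin: Red open bin of punches, fixed, 120 (x) x 100 (y) x 55 mm high; origin under its centre.
Mind the look-alikes: they are no part of the job. Leave any pink or turquoise look-alike of the red_stamp alone.

How it is judged:
By the outcome, as a careful person would: the job done as asked, in the order asked, and still so for the second after the job is handed in, with the robot touching nothing.
It also fails if it takes over 72 s, if anything falls off the work surface, if the arm or the gripper's body presses on something with over 40 N, if the wrist force passes 120 N, or if a joint passes its speed limit or range.

## Working session

There is one attempt and no reset: what is moved stays moved. The work goes in short steps, Python scripts to look and compute and a shell command to move; the robot and the scene stay as the last step left them, time stands still between calls to the robot, and variables do not carry over. Pictures are saved under pics/ and viewed, at most 10 in all, crops included, and the job is handed in when it is done.

```bash
mkdir -p pics; ls; cat > h.py <<'E'
from rig import robot
import numpy as np, cv2
from scipy.spatial.transform import Rotation as R
def snap(c,f=None):
    im=robot.camera(c)
    if f: cv2.imwrite('pics/'+f,cv2.cvtColor(im,cv2.COLOR_RGB2BGR))
    return im
def cam(c):
    m=robot.camera_model(c); return m,np.array(m['xyz']),R.from_quat(m['orientation']).as_matrix()
def ray(c,u,v):
    m,o,r=cam(c); return o,r@np.array([(u-m['cx'])/m['fx'],(v-m['cy'])/m['fy'],1])
def onz(c,u,v,z):
    o,d=ray(c,u,v); return o+d*(z-o[2])/d[2]
def proj(c,p):
    m,o,r=cam(c); q=r.T@(np.array(p)-o); return np.array([m['fx']*q[0]/q[2]+m['cx'],m['fy']*q[1]/q[2]+m['cy']])
def tri(a,b):
    A=[];B=[]
    for c,u,v in (a,b):
        o,d=ray(c,u,v); d/=np.linalg.norm(d); P=np.eye(3)-np.outer(d,d); A.append(P);B.append(P@o)
    return np.linalg.solve(A[0]+A[1],B[0]+B[1])
E
python3 - <<'E'
from h import *
np.set_printoptions(precision=3,suppress=True)
o=robot.get_obs();print(o['position'],o['tool_rot'],o['grip_width'])
for c in('top','side'):
    snap(c,c+'0.png'); print(c,robot.camera_model(c))
    for n in ['red_stamp','rack','bolt_knob','keeper','hammer','oil_bottle','polish_tin','screwdriver','bench_block','punch_caddy','red_bin']:
        print(n,[(np.round(d['rect']).astype(int).tolist(),round(d['score'],2)) for d in robot.search_frame(n,c)][:6])
E
```

```text
pics
[0.175 0.599 0.192] [ 0.142  0.99  -0.001 -0.   ] 0.0869583932512758
top {'fx': 586.4679217800157, 'fy': 586.4679217800157, 'cx': 329.1038351521031, 'cy': 239.9597585230857, 'xyz': array([0.43 , 0.041, 1.456]), 'orientation': array([ 0.709, -0.705,  0.028, -0.025])}
red_stamp [([203, 312, 226, 353], 0.91), ([264, 325, 310, 342], 0.81), ([254, 284, 302, 294], 0.7)]
rack [([326, 209, 450, 283], 0.86), ([422, 286, 458, 374], 0.47)]
bolt_knob [([350, 254, 409, 272], 0.88)]
keeper [([330, 211, 445, 284], 0.56)]
hammer [([420, 285, 458, 373], 0.67), ([252, 285, 304, 293], 0.25)]
oil_bottle [([518, 198, 552, 220], 0.7)]
polish_tin [([494, 259, 524, 282], 0.75)]
screwdriver [([379, 143, 392, 191], 0.97)]
bench_block [([195, 148, 234, 188], 0.88), ([328, 211, 448, 280], 0.54)]
punch_caddy [([309, 119, 347, 160], 0.81), ([375, 144, 390, 207], 0.43)]
red_bin [([114, 258, 162, 308], 0.94), ([195, 145, 235, 188], 0.55), ([521, 194, 552, 222], 0.36)]
side {'fx': 570.4985252738677, 'fy': 570.4985252738677, 'cx': 313.5427709912571, 'cy': 228.87994460933592, 'xyz': array([ 0.492, -0.885,  0.938]), 'orientation': array([ 0.918, -0.036,  0.013, -0.395])}
red_stamp [([248, 195, 263, 227], 0.79), ([197, 199, 218, 240], 0.68), ([193, 163, 231, 181], 0.66), ([346, 150, 385, 178], 0.48), ([232, 107, 277, 146], 0.22)]
rack [([259, 233, 351, 356], 0.59)]
bolt_knob [([269, 242, 296, 302], 0.77)]
keeper [([261, 233, 350, 353], 0.63)]
hammer [([143, 330, 254, 374], 0.71), ([237, 107, 277, 147], 0.21), ([358, 405, 390, 469], 0.2)]
oil_bottle [([359, 405, 392, 470], 0.83)]
polish_tin [([264, 397, 299, 432], 0.83), ([251, 194, 261, 229], 0.21)]
screwdriver [([350, 273, 423, 288], 0.74), ([260, 230, 350, 356], 0.69), ([269, 241, 298, 306], 0.53)]
bench_block [([345, 153, 385, 179], 0.98)]
punch_caddy [([387, 190, 431, 257], 0.94), ([143, 329, 252, 374], 0.69)]
red_bin [([233, 107, 278, 147], 0.75)]
```

View pics/top0.png

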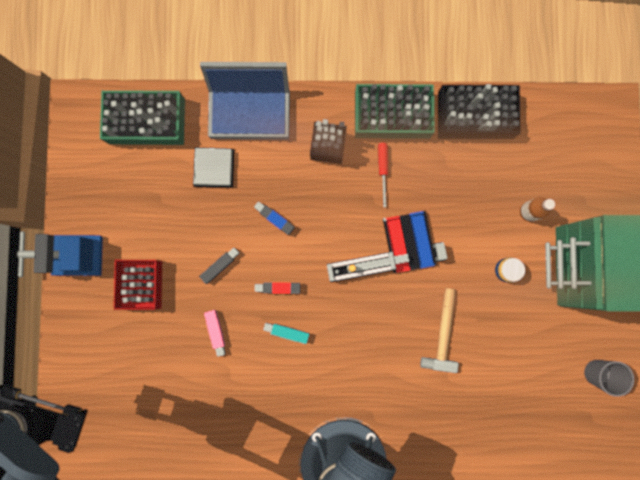

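View pics/side0.png

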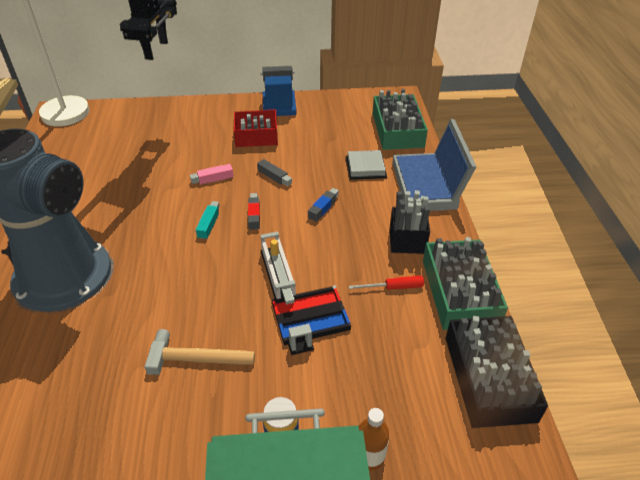

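The top view shows the red-banded stamp at (278,288), blue at (274,218), plain at (220,266), pink and turquoise lower, the rack at (415,243), and the knob near (351,268). The side view has red at (254,210), blue at (322,205) and the knob at (275,247). I'll take enlarged crops to get precise corners.

```bash
python3 - <<'E'
import cv2, numpy as np
t=cv2.imread('pics/top0.png'); s=cv2.imread('pics/side0.png')
def cr(im,x0,y0,w,h,k,f):
    c=cv2.resize(im[y0:y0+h,x0:x0+w],None,fx=k,fy=k,interpolation=cv2.INTER_CUBIC)
    for i in range(0,w,10):
        cv2.line(c,(i*k,0),(i*k,6),(0,255,255),1)
        if i%20==0: cv2.putText(c,str(x0+i),(i*k,16),0,.35,(0,255,255),1)
    for i in range(0,h,10):
        cv2.line(c,(0,i*k),(6,i*k),(0,255,255),1); cv2.putText(c,str(y0+i),(8,i*k+4),0,.35,(0,255,255),1)
    return c
cv2.imwrite('pics/c1.png',cr(t,320,200,130,95,6,''))
a=cr(t,245,195,70,110,5,''); b=cr(s,235,180,110,110,5,'')  
h=550; cv2.imwrite('pics/c2.png',np.hstack([a[:h],b[:h,:450]]))
cv2.imwrite('pics/c3.png',cr(s,250,225,110,98,6,'')[:600])
E
```

```text
(no output)
```

View pics/c1.png

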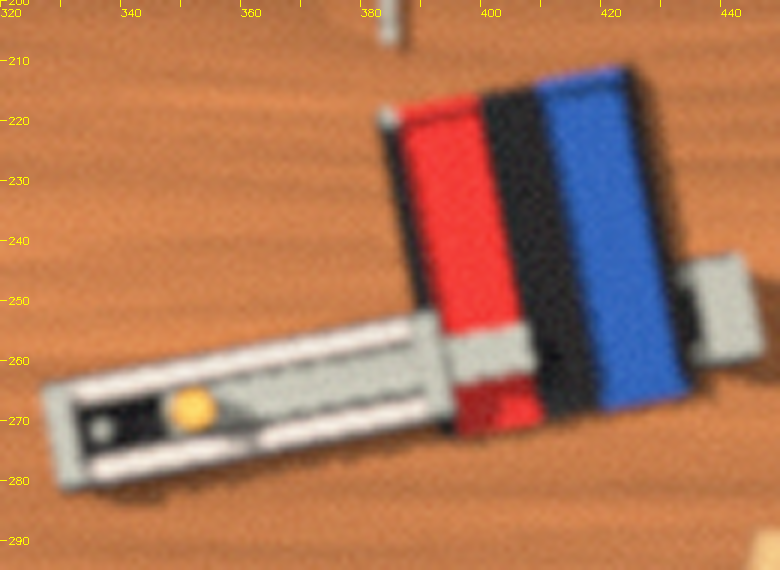

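View pics/c2.png

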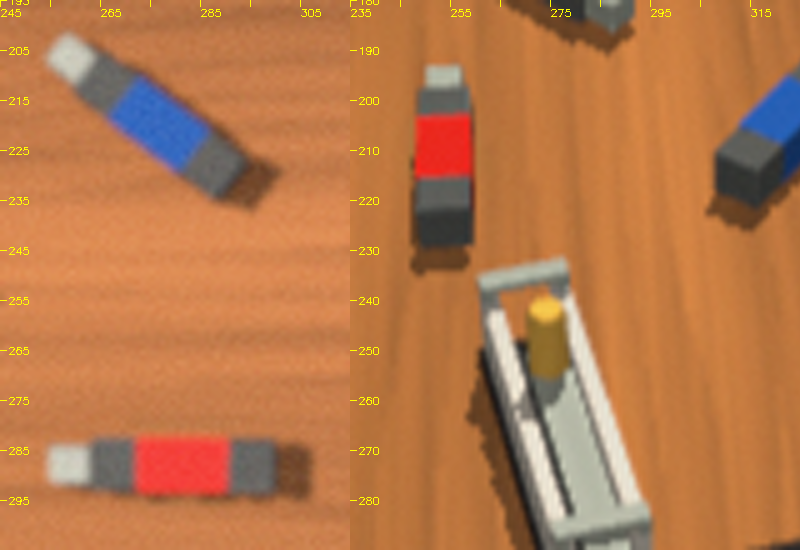

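View pics/c3.png

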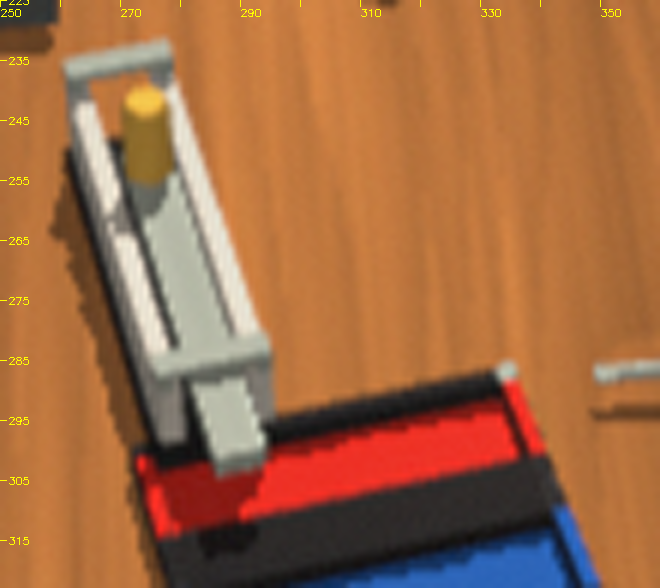

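The crops put the rack corners, strap, knob and stamp corners at known pixels. Next I'll fit the poses over both views.

```bash
cat > fit.py <<'E'
from h import *
from scipy.optimize import least_squares
np.set_printoptions(precision=4,suppress=True)
T=lambda u,v:('top',320+u/6,200+v/6)
S=lambda u,v:('side',250+u/6,225+v/6)
P=[((69,-54,16),T(628,66)),((69,13,16),T(480,97)),((69,-13,16),T(537,85)),((-69,13,16),T(545,420)),((-69,-13,16),T(602,412)),((-69,-54,16),T(692,395)),
((-18,-74,52),T(742,253)),((-58,-74,52),T(765,352)),((-18,212,52),T(42,388)),((-58,212,52),T(62,490)),
((-58,212,52),S(65,65)),((-18,212,52),S(168,42)),((-69,54,16),S(135,450)),((-69,13,16),S(160,537)),((69,13,16),S(550,455)),((-58,52,52),S(158,375)),((-18,52,52),S(268,350))]
def fit(P,x0):
    def f(p):
        r=[]
        for q,(c,u,v) in P:
            w=R.from_euler('z',p[2]).apply(np.array(q)/1e3)+[p[0],p[1],p[3]]
            r.append(proj(c,w)-[u,v])
        return np.ravel(r)
    s=least_squares(f,x0,loss='soft_l1'); return s.x,f(s.x).reshape(-1,2)
p,r=fit(P,[.42,-.15,.1,0]);print('rack x y yaw z',p);print(np.c_[np.arange(len(P)),r].round(1).tolist())
k=tri(T(192,409),S(147,100)); print('knobtop',k,'in rack',R.from_euler('z',-p[2]).apply(k-[p[0],p[1],p[3]]))
t=lambda u,v:('top',245+u/5,195+v/5)
s=lambda u,v:('side',235+(u-350)/5,180+v/5)
q,r=fit([((35,-13,26),t(92,438)),((-55,-13,26),t(275,438)),((35,13,26),t(92,494)),((-55,13,26),t(275,494)),((35,13,26),s(418,87)),((35,-13,26),s(470,87)),((-55,13,26),s(416,207)),((-55,-13,26),s(472,207))],[.33,.15,1.57,0])
print('red',q,r.round(1).tolist())
q,r=fit([((35,-13,26),t(108,58)),((-55,-13,26),t(246,162)),((35,13,26),t(78,98)),((-55,13,26),t(215,200)),((-55,13,26),s(716,153)),((-55,-13,26),s(760,175))],[.48,.15,.9,0])
print('blue',q,r.round(1).tolist())
o=robot.get_obs();print(o['q'],R.from_quat(o['tool_rot']).as_matrix())
E
python3 fit.py
```

```text
rack x y yaw z [ 0.5356 -0.1628  0.1856  0.0017]
[[0.0, 1.4, -1.1], [1.0, -0.5, -1.4], [2.0, 0.3, -1.3], [3.0, -0.8, -0.2], [4.0, 0.1, -0.8], [5.0, 1.5, -0.9], [6.0, 0.1, -0.2], [7.0, -0.5, -0.3], [8.0, -0.6, -1.3], [9.0, -0.9, -1.8], [10.0, -1.0, -0.6], [11.0, -0.6, -0.1], [12.0, -1.9, -0.2], [13.0, -1.9, 0.5], [14.0, -1.7, 0.2], [15.0, -1.3, 0.6], [16.0, -0.5, 0.8]]
knobtop [ 0.4695 -0.0175  0.0824] in rack [-0.0382  0.1549  0.0807]
red [0.4216 0.1605 1.5736 0.0043] [[-0.3, -1.0], [0.2, -0.9], [-0.4, -1.4], [0.2, -1.3], [-1.2, 0.0], [-1.0, -0.6], [-1.0, 0.8], [-1.1, 0.2]]
blue [0.5902 0.1715 0.9609 0.0035] [[-1.3, -1.3], [1.1, -0.9], [-1.5, -0.7], [1.1, 0.1], [-2.5, 0.6], [-2.0, -0.1]]
[ 1.1075  0.5275  1.4327 -0.      1.1814 -0.1785] [[-0.9597  0.2809  0.    ]
 [ 0.2809  0.9597  0.    ]
 [-0.      0.     -1.    ]]
```

```bash
sed -i "s#320+u/6,200+v/6#319.5+u/6,199.5+v/6#;s#250+u/6,225+v/6#249.5+u/6,224.5+v/6#;s#245+u/5,195+v/5#244.5+u/5,194.5+v/5#;s#235+(u-350)/5,180+v/5#234.5+(u-350)/5,179.5+v/5#" fit.py
cat > to.py <<'E'
import sys; from h import *
x,y,z,yaw=map(float,sys.argv[1:5]); o=robot.get_obs(); M=R.from_quat(o['tool_rot'])
c,s=np.cos(yaw),np.sin(yaw)
G=R.from_matrix(np.array([[-s,c,0],[c,s,0],[0,0,-1]]).T.reshape(3,3).T if 0 else np.column_stack([[-s,c,0],[c,s,0],[0,0,-1]]))
print('dp',np.round(M.inv().apply(np.array([x,y,z])-o['position'])*1e3,1),'rot',np.round((M.inv()*G).as_rotvec(),3),'at',np.round(o['position'],4),'t',round(o['time'],2),'q6',round(o['q'][5],2))
E
python3 fit.py; python3 to.py .47 -.0175 .15 .186
```

```text
rack x y yaw z [ 0.536  -0.1615  0.1903  0.0021]
[[0.0, 1.3, -0.8], [1.0, -0.7, -1.1], [2.0, 0.1, -1.0], [3.0, -0.7, 0.1], [4.0, 0.2, -0.5], [5.0, 1.6, -0.7], [6.0, 0.0, -0.0], [7.0, -0.5, -0.1], [8.0, -0.5, -0.6], [9.0, -0.7, -1.1], [10.0, -0.7, -0.5], [11.0, -0.3, -0.0], [12.0, -1.4, -0.2], [13.0, -1.3, 0.5], [14.0, -1.1, -0.0], [15.0, -0.7, 0.5], [16.0, 0.1, 0.7]]
knobtop [ 0.4695 -0.0164  0.0829] in rack [-0.0378  0.155   0.0808]
red [0.4216 0.1617 1.5735 0.005 ] [[-0.3, -0.5], [0.3, -0.4], [-0.4, -0.9], [0.2, -0.8], [-0.8, 0.0], [-0.6, -0.6], [-0.5, 0.8], [-0.6, 0.1]]
dp [-456.  -509.8   43.5] rot [ 0.  -0.   1.1] at [0.1756 0.5998 0.1935] t 1.2 q6 -0.18Traceback (most recent call last):
  File "fit.py", line 23, in <module>
    q,r=fit([((35,-13,26),t(108,58)),((-55,-13,26),t(246,162)),((35,13,26),t(78,98)),((-55,13,26),t(215,200)),((-55,13,26),s(716,153)),((-55,-13,26),s(760,175))],[.48,.15,.9,0])
        ~~~^^^^^^^^^^^^^^^^^^^^^^^^^^^^^^^^^^^^^^^^^^^^^^^^^^^^^^^^^^^^^^^^^^^^^^^^^^^^^^^^^^^^^^^^^^^^^^^^^^^^^^^^^^^^^^^^^^^^^^^^^^^^^^^^^^^^^^^^^^^^^^^^^^^^^^^^^^^^^^^^^^^^^^
  Fi
[... 855 characters left out ...]
self.fun(x, *self.args, **self.kwargs))
                      ~~~~~~~~^^^^^^^^^^^^^^^^^^^^^^^^^^^^^^
    return np.atleast_1d(self.fun(x))
                         ~~~~~~~~^^^
    return self.f(x, *self.args, **self.kwargs)
           ~~~~~~^^^^^^^^^^^^^^^^^^^^^^^^^^^^^^
  File "fit.py", line 14, in f
    r.append(proj(c,w)-[u,v])
             ~~~~^^^^^
  File "h.py", line 15, in proj
    m,o,r=cam(c); q=r.T@(np.array(p)-o); return np.array([m['fx']*q[0]/q[2]+m['cx'],m['fy']*q[1]/q[2]+m['cy']])
          ~~~^^^
  File "h.py", line 9, in cam
    m=robot.camera_model(c); return m,np.array(m['xyz']),R.from_quat(m['orientation']).as_matrix()
ValueError: time passes only in moves, steps and waits
```

```bash
sed -i 's/^def cam(c):/import functools\n@functools.lru_cache\ndef cam(c):/' h.py
python3 -m jog '{"dp":[[-456,-510,43],[-456,-510,43],[-456,-510,43],[-456,-510,43],[-456,-510,43],[-456,-510,43],[-456,-510,43],[-456,-510,43],[-456,-510,43],[-456,-510,43],[-456,-510,43],[-456,-510,43]],"delta_rot":[[0,0,1.1],[0,0,1.1],[0,0,1.1],[0,0,1.1],[0,0,1.1],[0,0,1.1],[0,0,1.1],[0,0,1.1],[0,0,1.1],[0,0,1.1],[0,0,1.1],[0,0,1.1]],"gripper":[0.2,0.2,0.2,0.2,0.2,0.2,0.2,0.2,0.2,0.2,0.2,0.2]}' 20
python3 to.py .4695 -.017 .15 .188; python3 fit.py | grep -v '\[\['
```

```text
time: 2.4
position: [0.4341, 0.0572, 0.156]
tool_rot: [0.639, 0.77, 0.0, 0.0]
ft_force: [0.7, 1.1, 0.7]
grip_width: 0.0522
grip_force: 0.0
dp [-79.4  21.1   6.1] rot [ 0.001  0.    -0.002] at [0.4341 0.0572 0.156 ] t 2.4 q6 -0.31
rack x y yaw z [ 0.536  -0.1615  0.1903  0.0021]
knobtop [ 0.4695 -0.0164  0.0829] in rack [-0.0378  0.155   0.0808]
 [ 0.9828  0.1845  0.    ]
 [-0.0002  0.0011 -1.    ]]
```

```bash
python3 -m jog '{"dp":[[-79,21,6],[-79,21,30],[-79,21,66],[-79,21,66],[-79,21,66]],"delta_rot":[[0,0,0],[0,0,0],[0,0,0],[0,0,0],[0,0,0]],"gripper":[0.2,0.2,0.2,0.2,0.2]}'
python3 - <<'E'
from h import *
o=robot.get_obs();p=o['position'];print(p)
a=snap('top');b=snap('side')
L=[]
for c,im in(('top',a),('side',b)):
    u,v=proj(c,p);print(c,u,v); x0,y0=int(u)-30,int(v)-35
    g=cv2.resize(im[y0:y0+75,x0:x0+60],None,fx=6,fy=6,interpolation=cv2.INTER_CUBIC)
    w=(int((u+.5-x0)*6),int((v+.5-y0)*6)); cv2.drawMarker(g,w,(0,255,0),0,14,1); L.append(g)
cv2.imwrite('pics/k.png',np.hstack(L)[:,:,::-1])
E
```

```text
time: 2.9
position: [0.4676, -0.0141, 0.0897]
tool_rot: [0.638, 0.77, -0.0, -0.001]
ft_force: [0.2, 0.2, 0.1]
grip_width: 0.052
grip_force: 0.0
[ 0.46756943 -0.01412189  0.08970095]
top 350.61465147189546 267.76713151101717
side 272.1571820853126 238.28159054517585
```

View pics/k.png

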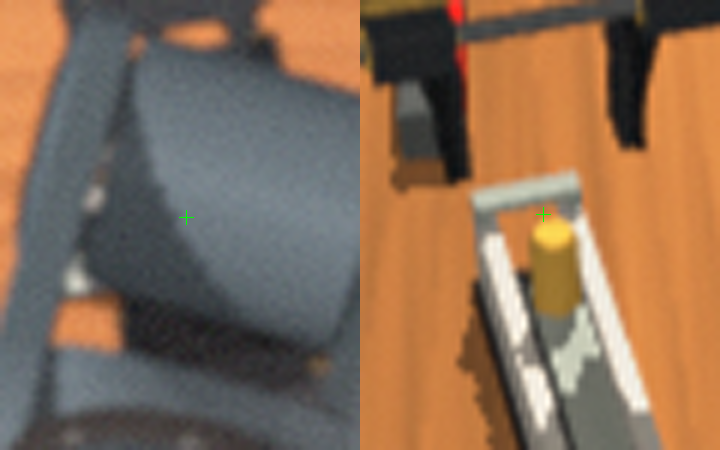

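The side crop shows the knob top at (552,232) with the TCP mark at (543,215). It sits centred between the fingers, and the open tips sit a bit higher than the TCP mark. Descending onto the knob.

```bash
python3 to.py .4695 -.0165 .058 .188; python3 -m jog '{"dp":[[-2,1,15],[-2,1,26],[-2,1,26],[-2,1,26],[-2,1,26],[-2,1,26],[-2,1,26],[-2,1,26]],"delta_rot":[[0,0,0],[0,0,0],[0,0,0],[0,0,0],[0,0,0],[0,0,0],[0,0,0],[0,0,0]],"gripper":[0.2,0.2,0.2,0.2,-1,-1,-1,-1]}' 20; python3 to.py .4695 -.0165 .058 .188
```

```text
dp [-2.5 -0.  33.1] rot [ 0.002  0.001 -0.001] at [ 0.469  -0.014   0.0911] t 3.0 q6 -0.46
time: 3.8
position: [0.4699, -0.0163, 0.064]
tool_rot: [0.638, 0.77, 0.0, 0.0]
ft_force: [0.5, -0.0, 0.9]
grip_width: 0.0278
grip_force: 0.0
dp [-0.1 -0.4  6. ] rot [ 0.     0.    -0.002] at [ 0.4699 -0.0163  0.064 ] t 3.8 q6 -0.46
```

```bash
python3 -m jog '{"dp":[[0,0,6],[0,0,6],[0,0,6],[0,0,6]],"delta_rot":[[0,0,0],[0,0,0],[0,0,0],[0,0,0]],"gripper":[-1,-1,-1,-1]}' 20
python3 -m jog '{"dp":[[6,0,0],[13,0,0],[20,0,0],[27,0,0],[33,0,0],[36,0,0],[37,0,0],[37,0,0]],"delta_rot":[[0,0,0],[0,0,0],[0,0,0],[0,0,0],[0,0,0],[0,0,0],[0,0,0],[0,0,0]],"gripper":[-1,-1,-1,-1,-1,-1,-1,-1]}' 20
 python3 to.py .4695 -.0165 .058 .188
```

```text
time: 4.2
position: [0.4697, -0.0163, 0.0577]
tool_rot: [0.638, 0.77, -0.0, -0.0]
ft_force: [0.2, -0.3, -0.2]
grip_width: 0.0017
grip_force: 0.0
time: 5.0
position: [0.463, 0.0202, 0.0578]
tool_rot: [0.638, 0.77, 0.0, 0.0]
ft_force: [0.8, -0.3, -1.3]
grip_width: 0.0006
grip_force: 0.0
dp [-37.3  -0.4  -0.2] rot [ 0.     0.    -0.002] at [0.463  0.0202 0.0578] t 5.0 q6 -0.38
```

```bash
python3 - <<'E'
from h import *
o=robot.get_obs();p=o['position'];print(p)
im=snap('side','side1.png')
u,v=proj('side',p);print(u,v)
x0,y0=230,170
g=cv2.resize(im[y0:y0+120,x0:x0+110],None,fx=5,fy=5,interpolation=cv2.INTER_CUBIC)
for q,col in((p,(0,255,0)),(p+[0,0,.019],(255,0,255))):
    u,v=proj('side',q); cv2.drawMarker(g,(int((u+.5-x0)*5),int((v+.5-y0)*5)),col,0,14,1)
cv2.imwrite('pics/k2.png',g[:,:,::-1])
E
```

```text
[0.46303466 0.02020037 0.05782737]
270.5046278618499 237.86829893060002
```

View pics/k2.png

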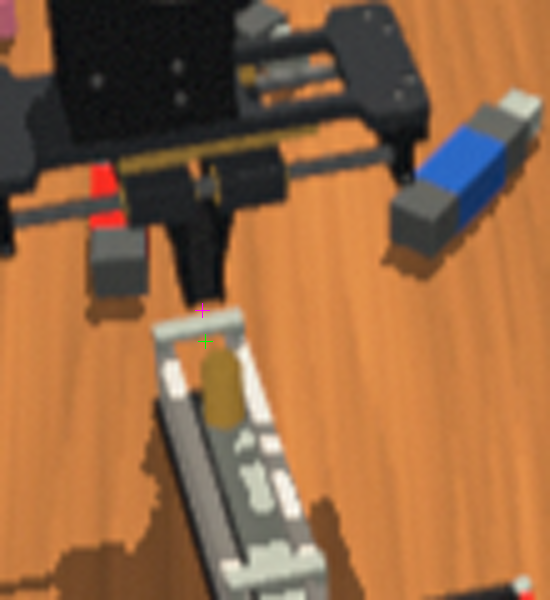

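```bash
python3 - <<'E'
from h import *
p=np.array([.1756,.5998,.1935]); M=np.array([[-.9597,.2809,0],[.2809,.9597,0],[0,0,-1.]]).T
L=[]
for c,f in(('top','top0.png'),('side','side0.png')):
    im=cv2.imread('pics/'+f); u,v=proj(c,p);print(c,u,v)
    x0,y0=max(0,int(u)-45),max(0,int(v)-45)
    g=cv2.resize(im[y0:y0+90,x0:x0+90],None,fx=4,fy=4,interpolation=cv2.INTER_CUBIC)
    for d,col in(([0,0,0],(0,255,0)),([0,0,.025],(255,0,255)),([0,.025,0],(0,255,255))):
      for s in(-.0435,0,.0435):
        u,v=proj(c,p+np.array(d)+s*np.array([.2809,.9597,0])); cv2.drawMarker(g,(int((u+.5-x0)*4),int((v+.5-y0)*4)),col,0,10,1)
    L.append(cv2.copyMakeBorder(g,0,360-g.shape[0],0,360-g.shape[1],0))
cv2.imwrite('pics/k3.png',np.hstack(L))
E
```

```text
top 61.54997776949591 403.2262096008312
side 158.63856565446363 61.704570999087764
```

View pics/k3.png

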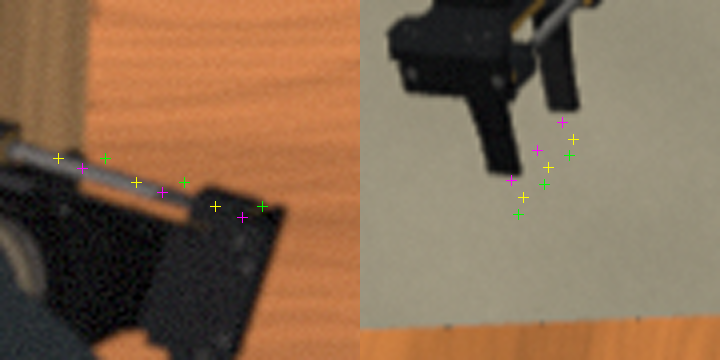

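```bash
python3 - <<'E'
from h import *
p=np.array([.46303,.0202,.05783])
for d in range(0,40,5): print(d,proj('side',p+[0,0,d/1e3]).round(1))
p=np.array([.46757,-.0141,.0897])
x0,y0=272-30,238-35
print('open52 mid obs',x0+(542-360)/6-.5,y0+164/6-.5,[proj('side',p+[0,0,d/1e3]).round(1).tolist() for d in(0,20,30)])
E
```

```text
0 [270.5 237.9]
5 [270.4 236.2]
10 [270.2 234.6]
15 [270.1 233. ]
20 [270.  231.3]
25 [269.9 229.7]
30 [269.7 228. ]
35 [269.6 226.3]
open52 mid obs 271.8333333333333 229.83333333333334 [[272.2, 238.3], [271.6, 231.5], [271.4, 228.0]]
```

The tip in the side view projects about 30 mm higher than the reported TCP, in both poses, so my grasp closed above the knob. I'll rise, go back over the knob with the fingers open, descend outside the guide (40 mm wide) and close gently. The finger width will tell guide from knob.

```bash
python3 -m jog '{"dp":[[0,0,-40],[0,0,-40],[0,0,-40],[-37,0,-40],[-37,0,-40],[-37,0,-20],[-37,0,0],[-37,0,15],[-37,0,24],[-37,0,24],[-37,0,24]],"delta_rot":[[0,0,0],[0,0,0],[0,0,0],[0,0,0],[0,0,0],[0,0,0],[0,0,0],[0,0,0],[0,0,0],[0,0,0],[0,0,0]],"gripper":[0.5,0.5,0.5,0.5,0.5,0.5,0.5,0.5,0.5,0.5,0.5]}' 5
python3 -m jog '{"dp":[[0,0,0],[0,0,0],[0,0,0],[0,0,0],[0,0,0],[0,0,0],[0,0,0],[0,0,0]],"delta_rot":[[0,0,0],[0,0,0],[0,0,0],[0,0,0],[0,0,0],[0,0,0],[0,0,0],[0,0,0]],"gripper":[-1,-1,-1,-1,-1,-1,-1,-1]}' 5
```

```text
time: 6.15
position: [0.4696, -0.0161, 0.0337]
tool_rot: [0.638, 0.77, -0.0, -0.0]
ft_force: [-0.8, -0.9, 0.4]
grip_width: 0.0646
grip_force: 0.0
time: 6.95
position: [0.4705, -0.0163, 0.0339]
tool_rot: [0.638, 0.77, 0.0, 0.0]
ft_force: [2.3, 1.2, -0.5]
grip_width: 0.0177
grip_force: 5.0
```

```bash
python3 -m jog '{"dp":[[0,0,0],[0,0,0],[5,0,0],[11,0,0],[17,0,0],[23,0,0],[28,0,0],[32,0,0],[35,0,0],[35,0,0]],"delta_rot":[[0,0,0],[0,0,0],[0,0,0],[0,0,0],[0,0,0],[0,0,0],[0,0,0],[0,0,0],[0,0,0],[0,0,0]],"gripper":[-1,-1,-1,-1,-1,-1,-1,-1,-1,-1]}' 25
python3 -m jog '{"dp":[[1,0,0],[2,0,0],[3,0,0],[3,0,0]],"delta_rot":[[0,0,0],[0,0,0],[0,0,0],[0,0,0]],"gripper":[-1,-1,-1,-1]}' 25
```

```text
time: 7.95
position: [0.4635, 0.0189, 0.0339]
tool_rot: [0.638, 0.77, 0.0, -0.0]
ft_force: [3.4, 1.0, -1.7]
grip_width: 0.0168
grip_force: 25.0
time: 8.35
position: [0.4631, 0.0208, 0.0339]
tool_rot: [0.638, 0.77, 0.0, 0.0]
ft_force: [3.6, -3.2, -1.6]
grip_width: 0.017
grip_force: 25.0
```

```bash
python3 -m jog '{"dp":[[1,0,0],[2,0,0],[2,0,0],[2,0,0]],"delta_rot":[[0,0,0],[0,0,0],[0,0,0],[0,0,0]],"gripper":[-1,-1,-1,-1]}' 25
python3 -m jog '{"dp":[[0,0,0],[0,0,0],[0,0,0],[0,0,-60],[0,0,-60],[0,0,-60]],"delta_rot":[[0,0,0],[0,0,0],[0,0,0],[0,0,0],[0,0,0],[0,0,0]],"gripper":[0.5,0.5,0.5,0.5,0.5,0.5]}' 
python3 to.py .4216 .1717 .12 0
```

```text
time: 8.75
position: [0.4632, 0.0208, 0.0339]
tool_rot: [0.638, 0.77, -0.001, 0.001]
ft_force: [2.7, -12.4, -2.0]
grip_width: 0.0166
grip_force: 25.0
time: 9.35
position: [0.4629, 0.0234, 0.0951]
tool_rot: [0.638, 0.77, 0.001, 0.001]
ft_force: [-0.6, 0.3, 0.1]
grip_width: 0.0572
grip_force: 0.0
dp [153.4 -13.  -25. ] rot [0.003 0.    0.186] at [0.4629 0.0234 0.0951] t 9.35 q6 -0.38
```

```bash
python3 to.py .4222 .1517 .02 0.0027; python3 -m jog '{"dp":[[50,0,0],[100,-10,0],[134,-16,0],[134,-16,0],[134,-16,40],[134,-16,75],[134,-16,75],[134,-16,75]],"delta_rot":[[0,0,0.1],[0,0,0.184],[0,0,0.184],[0,0,0.184],[0,0,0.184],[0,0,0.184],[0,0,0.184],[0,0,0.184]],"gripper":[0.6,0.6,0.6,0.6,0.6,0.6,0.6,0.6]}'; python3 to.py .4222 .1517 -.01 0.0027
```

```text
dp [133.7 -16.4  75. ] rot [0.003 0.    0.184] at [0.4629 0.0234 0.0951] t 9.35 q6 -0.38
time: 10.15
position: [0.4211, 0.1512, 0.0183]
tool_rot: [0.707, 0.708, -0.001, -0.001]
ft_force: [0.6, -0.3, 0.4]
grip_width: 0.0698
grip_force: 0.0
dp [ 0.5  1.2 28.3] rot [-0.003  0.    -0.001] at [0.4211 0.1512 0.0183] t 10.15 q6 0.09
```

```bash
python3 -m jog '{"dp":[[0,1,12],[0,1,24],[0,1,24]],"delta_rot":[[0,0,0],[0,0,0],[0,0,0]],"gripper":[0.6,0.6,0.6]}'|egrep 'pos|ft'; python3 -m jog '{"dp":[[0,0,3],[0,0,5],[0,0,5]],"delta_rot":[[0,0,0],[0,0,0],[0,0,0]],"gripper":[0.6,0.6,0.6]}'|egrep 'pos|ft'
```

```text
position: [0.4234, 0.1515, -0.0051]
ft_force: [-0.5, -0.6, -0.0]
position: [0.4232, 0.1518, -0.0098]
ft_force: [-0.5, -0.5, 0.2]
```

```bash
python3 -m jog '{"dp":[[0,0,3],[0,0,5],[0,0,5]],"delta_rot":[[0,0,0],[0,0,0],[0,0,0]],"gripper":[0.6,0.6,0.6]}'|egrep 'pos|ft'
```

```text
position: [0.4227, 0.1517, -0.0154]
ft_force: [-0.3, 0.6, -0.3]
```

```bash
python3 -m jog '{"dp":[[0,0,3],[0,0,5],[0,0,5]],"delta_rot":[[0,0,0],[0,0,0],[0,0,0]],"gripper":[0.6,0.6,0.6]}'|egrep 'pos|ft'
```

```text
position: [0.4227, 0.1517, -0.0205]
ft_force: [-0.5, -0.0, -0.3]
```

```bash
python3 -m jog '{"dp":[[0,0,2],[0,0,4],[0,0,4]],"delta_rot":[[0,0,0],[0,0,0],[0,0,0]],"gripper":[0.6,0.6,0.6]}'|egrep 'pos|ft'
```

```text
position: [0.4228, 0.1517, -0.0244]
ft_force: [-0.1, 0.7, -0.4]
```

```bash
python3 -m jog '{"dp":[[0,0,2],[0,0,4],[0,0,4]],"delta_rot":[[0,0,0],[0,0,0],[0,0,0]],"gripper":[0.6,0.6,0.6]}'|egrep 'pos|ft'
```

```text
position: [0.4228, 0.1517, -0.0284]
ft_force: [0.0, 1.0, -1.0]
```

```bash
python3 -m jog '{"dp":[[0,0,2],[0,0,3],[0,0,3]],"delta_rot":[[0,0,0],[0,0,0],[0,0,0]],"gripper":[0.6,0.6,0.6]}'|egrep 'pos|ft'
```

```text
position: [0.4229, 0.1518, -0.0288]
ft_force: [-2.2, -0.4, 26.2]
```

```bash
python3 -m jog '{"dp":[[0,0,2],[0,0,3],[0,0,3]],"delta_rot":[[0,0,0],[0,0,0],[0,0,0]],"gripper":[0.6,0.6,0.6]}'|egrep 'pos|ft'
```

```text
position: [0.4229, 0.1518, -0.029]
ft_force: [-4.6, -0.6, 58.3]
```

The fingers touched the bench at reported z = -28.4 mm, so the true tips are 28.5 mm above the reported TCP. I'll grip with the tips 14 mm above the bench.

```bash
python3 -m jog '{"dp":[[0,0,-20],[0,0,-20],[0,0,-20],[0,0,-20],[0,0,-20],[0,0,-20],[0,0,-20],[0,0,-20],[0,0,-20],[0,0,-20],[0,0,-20],[0,0,-20]],"delta_rot":[[0,0,0],[0,0,0],[0,0,0],[0,0,0],[0,0,0],[0,0,0],[0,0,0],[0,0,0],[0,0,0],[0,0,0],[0,0,0],[0,0,0]],"gripper":[0.6,0.6,-1,-1,-1,-1,-1,-1,-1,-1,-1,-1]}' 45
```

```text
time: 13.75
position: [0.4227, 0.1517, -0.0143]
tool_rot: [0.706, 0.708, -0.0, -0.0]
ft_force: [-1.0, -0.4, -4.2]
grip_width: 0.0255
grip_force: 45.0
```

```bash
python3 -m jog '{"dp":[[0,0,-20],[0,0,-60],[0,0,-100],[0,0,-125],[0,0,-125]],"delta_rot":[[0,0,0],[0,0,0],[0,0,0],[0,0,0],[0,0,0]],"gripper":[-1,-1,-1,-1,-1]}' 45; python3 to.py .5406 -.1296 .11 1.759
```

```text
time: 14.25
position: [0.425, 0.1521, 0.1136]
tool_rot: [0.706, 0.708, 0.003, 0.002]
ft_force: [0.1, 0.4, -4.2]
grip_width: 0.0257
grip_force: 45.0
dp [-281.9  114.9    4.2] rot [ 0.006  0.006 -1.757] at [0.425  0.1521 0.1136] t 14.25 q6 0.09
```

```bash
python3 -m jog '{"dp":[[-30,12,0],[-60,24,0],[-90,36,0],[-120,48,0],[-150,60,0],[-180,72,0],[-210,85,0],[-240,98,0],[-265,108,0],[-282,115,0],[-282,115,0],[-282,115,0]],"delta_rot":[[0,0,-0.147],[0,0,-0.294],[0,0,-0.44],[0,0,-0.588],[0,0,-0.735],[0,0,-0.882],[0,0,-1.03],[0,0,-1.176],[0,0,-1.323],[0,0,-1.47],[0,0,-1.617],[0,0,-1.757]],"gripper":[-1,-1,-1,-1,-1,-1,-1,-1,-1,-1,-1,-1]}' 45; python3 to.py .5406 -.1296 .04 1.759
```

```text
time: 15.45
position: [0.5369, -0.1302, 0.1081]
tool_rot: [-0.096, 0.995, 0.001, -0.002]
ft_force: [-0.6, 0.0, -3.8]
grip_width: 0.0257
grip_force: 45.0
dp [-4.  -0.3 68.1] rot [ 0.003 -0.004  0.004] at [ 0.5369 -0.1302  0.1081] t 15.45 q6 -2.2
```

```bash
python3 -m jog '{"dp":[[-4,0,0],[-4,0,30],[-4,0,60],[-4,0,90],[-4,0,100],[-4,0,100],[-4,0,100]],"delta_rot":[[0,0,0],[0,0,0],[0,0,0],[0,0,0],[0,0,0],[0,0,0],[0,0,0]],"gripper":[-1,-1,-1,-1,-1,-1,-1]}' 45; python3 to.py .5406 -.1296 -.007 1.759
python3 - <<'E'
from h import *
im=snap('side','side2.png');x0,y0=230,200
cv2.imwrite('pics/r1.png',cv2.resize(im[y0:y0+120,x0:x0+150],None,fx=5,fy=5,interpolation=cv2.INTER_CUBIC)[:,:,::-1])
E
```

```text
time: 16.15
position: [0.543, -0.1293, 0.0111]
tool_rot: [-0.094, 0.996, -0.0, 0.0]
ft_force: [0.2, 0.2, -4.5]
grip_width: 0.0253
grip_force: 45.0
dp [ 2.4  0.2 18.1] rot [-0.     0.001 -0.001] at [ 0.543  -0.1293  0.0111] t 16.15 q6 -2.19
```

View pics/r1.png

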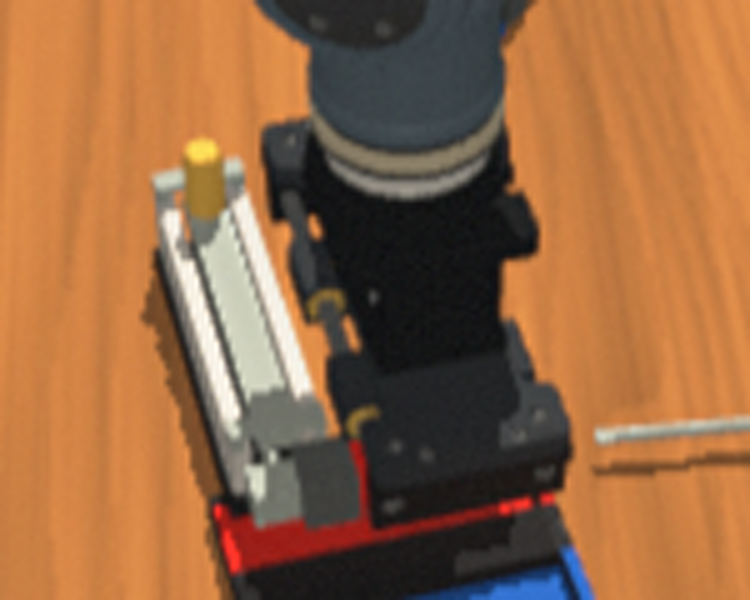

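The bolt is back (knob at the far strap). The stamp is over the red pocket, letter end toward rack -x, clear of the guide. Lowering slowly.

```bash
python3 -m jog '{"dp":[[2,0,4],[2,0,8],[2,0,11],[2,0,13],[2,0,15],[2,0,15]],"delta_rot":[[0,0,0],[0,0,0],[0,0,0],[0,0,0],[0,0,0],[0,0,0]],"gripper":[-1,-1,-1,-1,-1,-1]}' 45;python3 to.py .5406 -.1296 -.0085 1.759
```

```text
time: 16.8
position: [0.5403, -0.1296, -0.0045]
tool_rot: [-0.094, 0.996, 0.0, -0.0]
ft_force: [0.5, 0.7, -4.1]
grip_width: 0.0255
grip_force: 45.0
dp [-0.3 -0.1  4. ] rot [ 0. -0. -0.] at [ 0.5403 -0.1296 -0.0045] t 16.8 q6 -2.2
```

```bash
python3 -m jog '{"dp":[[0,0,2],[0,0,3],[0,0,4],[0,0,4]],"delta_rot":[[0,0,0],[0,0,0],[0,0,0],[0,0,0]],"gripper":[-1,-1,-1,-1]}' 45
```

```text
time: 17.2
position: [0.5404, -0.1296, -0.0083]
tool_rot: [-0.094, 0.996, 0.0, -0.0]
ft_force: [-0.2, 1.2, -4.6]
grip_width: 0.0257
grip_force: 45.0
```

```bash
python3 -m jog '{"dp":[[0,0,0.5],[0,0,1],[0,0,1]],"delta_rot":[[0,0,0],[0,0,0],[0,0,0]],"gripper":[-1,-1,-1]}' 45
```

```text
time: 17.5
position: [0.5405, -0.1296, -0.0085]
tool_rot: [-0.094, 0.996, -0.0, 0.0]
ft_force: [-1.2, 0.7, 4.8]
grip_width: 0.0252
grip_force: 45.0
```

```bash
python3 -m jog '{"dp":[[0,0,0],[0,0,0],[0,0,0],[0,0,0],[0,0,0],[0,0,-20],[0,0,-60],[0,0,-100],[0,0,-110],[0,0,-110]],"delta_rot":[[0,0,0],[0,0,0],[0,0,0],[0,0,0],[0,0,0],[0,0,0],[0,0,0],[0,0,0],[0,0,0],[0,0,0]],"gripper":[-0.03,-0.03,-0.03,-0.03,-0.03,-0.03,-0.03,-0.03,-0.03,-0.03]}'
python3 fit.py | grep -A1 blue
python3 - <<'E'
from h import *
# blue band in top picture: centroid and axis, on plane z=26 mm
b=cv2.imread('pics/top0.png');s=cv2.imread('pics/side0.png')
h=cv2.cvtColor(b,cv2.COLOR_BGR2HSV);m=cv2.inRange(h,(100,120,80),(125,255,255));m[:,:250]=0;m[:,300:]=0;m[:195]=0;m[240:]=0
ys,xs=np.nonzero(m);print(len(xs)); P=np.array([onz('top',u,v,.026)[:2] for u,v in zip(xs,ys)])
print(P.mean(0)); r=cv2.minAreaRect((P*1000).astype(np.float32));print(r)
E
```

```text
time: 18.5
position: [0.5418, -0.1302, 0.1026]
tool_rot: [-0.094, 0.996, -0.001, 0.002]
ft_force: [-0.2, -0.3, 0.4]
grip_width: 0.0425
grip_force: 0.0
blue [0.5912 0.1727 0.9562 0.004 ] [[-1.2, -1.2], [1.0, -0.8], [-1.4, -0.7], [1.0, 0.3], [-1.7, 0.6], [-1.2, -0.1]]
[-0.4364  0.5595  1.6926  0.      0.8849 -2.1955] [[-0.9823 -0.1871  0.0041]
169
[0.58718132 0.1654702 ]
((587.0744018554688, 165.58511352539062), (42.919395446777344, 23.542221069335938), 53.409175872802734)
```

```bash
python3 to.py .5865 .165 .10 -.626; python3 -m jog '{"dp":[[0,0,0],[0,0,0],[0,0,0],[0,0,0],[0,0,0],[0,0,0],[0,0,0],[0,0,0],[0,0,0],[0,0,0],[0,0,0],[0,0,0]],"delta_rot":[[0,0,0.147],[0,0,0.294],[0,0,0.44],[0,0,0.588],[0,0,0.735],[0,0,0.882],[0,0,1.03],[0,0,1.176],[0,0,1.323],[0,0,1.47],[0,0,1.617],[0,0,1.75]],"gripper":[0.4,0.4,0.4,0.4,0.4,0.4,0.4,0.4,0.4,0.4,0.4,0.4]}'; python3 to.py .5865 .165 .10 -.626
```

```text
dp [-99.2 281.6   2.3] rot [0.003 0.005 2.385] at [ 0.5418 -0.1302  0.1026] t 18.5 q6 -2.2
time: 19.7
position: [0.5389, -0.129, 0.0985]
tool_rot: [0.706, 0.708, -0.001, -0.002]
ft_force: [0.1, 0.2, -0.6]
grip_width: 0.061
grip_force: 0.0
dp [293.8  48.5  -1.1] rot [-0.004 -0.001  0.629] at [ 0.5389 -0.129   0.0985] t 19.7 q6 -0.44
```

```bash
python3 -m jog '{"dp":[[45,7,0],[90,14,0],[135,21,0],[180,28,0],[220,36,0],[255,42,0],[280,46,0],[294,48,0],[294,48,0],[294,48,0]],"delta_rot":[[0,0,0.1],[0,0,0.2],[0,0,0.3],[0,0,0.4],[0,0,0.5],[0,0,0.6],[0,0,0.627],[0,0,0.627],[0,0,0.627],[0,0,0.627]],"gripper":[0.4,0.4,0.4,0.4,0.4,0.4,0.4,0.4,0.4,0.4]}'; python3 to.py .5865 .165 -.0145 -.626
python3 - <<'E'
from h import *
im=snap('side','side3.png');x0,y0=270,150
g=cv2.resize(im[y0:y0+110,x0:x0+110],None,fx=5,fy=5,interpolation=cv2.INTER_CUBIC)
cv2.imwrite('pics/b1.png',g[:,:,::-1])
E
```

```text
time: 20.7
position: [0.5849, 0.1639, 0.0997]
tool_rot: [0.889, 0.459, -0.001, -0.0]
ft_force: [-0.1, -0.5, -0.6]
grip_width: 0.0608
grip_force: 0.0
dp [  2.    0.8 114.2] rot [-0.001  0.002  0.009] at [0.5849 0.1639 0.0997] t 20.7 q6 0.71
```

```bash
python3 -m jog '{"dp":[[2,1,30],[2,1,60],[2,1,85],[2,1,100],[2,1,110],[2,1,114],[2,1,114]],"delta_rot":[[0,0,0.007],[0,0,0.007],[0,0,0.007],[0,0,0.007],[0,0,0.007],[0,0,0.007],[0,0,0.007]],"gripper":[0.4,0.4,0.4,0.4,0.4,0.4,0.4]}'; python3 -m jog '{"dp":[[0,0,0],[0,0,0],[0,0,0],[0,0,0],[0,0,0],[0,0,0],[0,0,0],[0,0,0],[0,0,0]],"delta_rot":[[0,0,0],[0,0,0],[0,0,0],[0,0,0],[0,0,0],[0,0,0],[0,0,0],[0,0,0],[0,0,0]],"gripper":[-1,-1,-1,-1,-1,-1,-1,-1,-1]}' 45
```

```text
time: 21.45
position: [0.588, 0.1655, -0.0131]
tool_rot: [0.89, 0.455, 0.0, 0.0]
ft_force: [-0.7, 0.5, 0.9]
grip_width: 0.061
grip_force: 0.0
time: 22.35
position: [0.588, 0.1659, -0.013]
tool_rot: [0.89, 0.456, 0.0, 0.0]
ft_force: [0.9, 0.0, 2.1]
grip_width: 0.0254
grip_force: 44.9
```

```bash
python3 -m jog '{"dp":[[0,0,-20],[0,0,-60],[0,0,-100],[0,0,-145],[0,0,-163],[0,0,-163]],"delta_rot":[[0,0,0],[0,0,0],[0,0,0],[0,0,0],[0,0,0],[0,0,0]],"gripper":[-1,-1,-1,-1,-1,-1]}' 45; python3 to.py .5509 -.1888 .15 1.759
```

```text
time: 22.95
position: [0.5892, 0.1661, 0.1521]
tool_rot: [0.89, 0.455, 0.002, 0.001]
ft_force: [0.6, 0.4, -5.3]
grip_width: 0.0252
grip_force: 44.9
dp [-310.2  176.6    1.7] rot [ 0.006  0.003 -2.384] at [0.5892 0.1661 0.1521] t 22.95 q6 0.72
```

```bash
python3 -m jog '{"dp":[[-25,14,0],[-50,28,0],[-80,45,0],[-110,62,0],[-140,80,0],[-170,97,0],[-200,114,0],[-230,131,0],[-260,148,0],[-285,162,0],[-300,171,0],[-310,177,0]],"delta_rot":[[0,0,-0.147],[0,0,-0.294],[0,0,-0.44],[0,0,-0.588],[0,0,-0.735],[0,0,-0.882],[0,0,-1.03],[0,0,-1.176],[0,0,-1.323],[0,0,-1.47],[0,0,-1.617],[0,0,-1.757]],"gripper":[-1,-1,-1,-1,-1,-1,-1,-1,-1,-1,-1,-1]}' 45; python3 to.py .5509 -.1888 .15 1.759
```

```text
time: 24.15
position: [0.5476, -0.1899, 0.1465]
tool_rot: [0.216, 0.976, 0.001, -0.003]
ft_force: [0.3, 1.1, -6.3]
grip_width: 0.0253
grip_force: 44.9
dp [-2.6  2.4 -3.5] rot [ 0.002 -0.006 -0.623] at [ 0.5476 -0.1899  0.1465] t 24.15 q6 -1.66
```

```bash
python3 -m jog '{"dp":[[0,0,0],[0,0,0],[0,0,0],[0,0,0],[0,0,0],[0,0,0]],"delta_rot":[[0,0,-0.14],[0,0,-0.28],[0,0,-0.42],[0,0,-0.56],[0,0,-0.624],[0,0,-0.624]],"gripper":[-1,-1,-1,-1,-1,-1]}' 45; python3 to.py .5509 -.1888 .02 1.759
```

```text
time: 24.75
position: [0.5478, -0.188, 0.1468]
tool_rot: [-0.092, 0.996, 0.002, -0.003]
ft_force: [0.2, 0.6, -5.2]
grip_width: 0.0253
grip_force: 44.9
dp [ -3.5  -1.9 126.7] rot [ 0.004 -0.005 -0.004] at [ 0.5478 -0.188   0.1468] t 24.75 q6 -2.28
```

```bash
python3 -m jog '{"dp":[[-3,-1,35],[-3,-1,70],[-3,-1,100],[-3,-1,120],[-3,-1,128],[-3,-1,128],[-3,-1,128]],"delta_rot":[[0,0,0],[0,0,0],[0,0,0],[0,0,0],[0,0,0],[0,0,0],[0,0,0]],"gripper":[-1,-1,-1,-1,-1,-1,-1]}' 45; python3 to.py .5509 -.1888 -.007 1.759
```

```text
time: 25.45
position: [0.5534, -0.1898, 0.022]
tool_rot: [-0.092, 0.996, -0.0, 0.0]
ft_force: [0.2, -0.3, -5.5]
grip_width: 0.0255
grip_force: 44.9
dp [ 2.3  1.4 29. ] rot [-0.     0.    -0.004] at [ 0.5534 -0.1898  0.022 ] t 25.45 q6 -2.28
```

```bash
python3 -m jog '{"dp":[[2,1,6],[2,1,12],[2,1,17],[2,1,21],[2,1,24],[2,1,26],[2,1,26]],"delta_rot":[[0,0,-0.004],[0,0,-0.004],[0,0,-0.004],[0,0,-0.004],[0,0,-0.004],[0,0,-0.004],[0,0,-0.004]],"gripper":[-1,-1,-1,-1,-1,-1,-1]}' 45; python3 to.py .5509 -.1888 -.007 1.759
```

```text
time: 26.15
position: [0.5508, -0.1889, -0.0045]
tool_rot: [-0.094, 0.996, 0.0, -0.0]
ft_force: [-0.2, 0.0, -5.1]
grip_width: 0.0255
grip_force: 44.9
dp [-0.2  0.   2.5] rot [ 0.    -0.     0.001] at [ 0.5508 -0.1889 -0.0045] t 26.15 q6 -2.28
```

```bash
python3 -m jog '{"dp":[[0,0,1],[0,0,2],[0,0,2.5],[0,0,2.5]],"delta_rot":[[0,0,0],[0,0,0],[0,0,0],[0,0,0]],"gripper":[-1,-1,-1,-1]}' 45 | egrep 'pos|ft'
```

```text
position: [0.5509, -0.1889, -0.0067]
ft_force: [-0.4, 0.2, -5.2]
```

```bash
python3 -m jog '{"dp":[[0,0,0.5],[0,0,1],[0,0,1]],"delta_rot":[[0,0,0],[0,0,0],[0,0,0]],"gripper":[-1,-1,-1]}' 45 | egrep 'pos|ft'
```

```text
position: [0.551, -0.189, -0.007]
ft_force: [-2.0, 0.5, 2.4]
```

Seated at the expected height. Releasing, lifting and turning toward the knob.

```bash
python3 -m jog '{"dp":[[0,0,0],[0,0,0],[0,0,0],[0,0,0],[0,0,0],[0,0,-20],[0,0,-60],[0,0,-100],[0,0,-110],[0,0,-110]],"delta_rot":[[0,0,0],[0,0,0],[0,0,0],[0,0,0],[0,0,0],[0,0,0],[0,0,0],[0,0,0],[0,0,0],[0,0,0]],"gripper":[-0.03,-0.03,-0.03,-0.03,-0.03,-0.03,-0.03,-0.03,-0.03,-0.03]}'
python3 -m jog '{"dp":[[0,0,0],[0,0,0],[0,0,0],[0,0,0],[0,0,0],[0,0,0],[0,0,0],[0,0,0],[0,0,0],[0,0,0],[0,0,0],[0,0,0]],"delta_rot":[[0,0,0.147],[0,0,0.294],[0,0,0.44],[0,0,0.588],[0,0,0.735],[0,0,0.882],[0,0,1.03],[0,0,1.176],[0,0,1.323],[0,0,1.47],[0,0,1.571],[0,0,1.571]],"gripper":[0.4,0.4,0.4,0.4,0.4,0.4,0.4,0.4,0.4,0.4,0.4,0.4]}'; python3 to.py .4634 .0208 .10 .188
```

```text
time: 27.85
position: [0.5522, -0.1897, 0.1043]
tool_rot: [-0.094, 0.996, -0.001, 0.002]
ft_force: [0.1, -0.2, 0.7]
grip_width: 0.0419
grip_force: 0.0
time: 29.05
position: [0.5495, -0.1882, 0.1002]
tool_rot: [0.637, 0.771, -0.0, -0.002]
ft_force: [0.4, -0.6, -0.4]
grip_width: 0.061
grip_force: 0.0
dp [221.5 -45.3   0.9] rot [-0.003 -0.003  0.001] at [ 0.5495 -0.1882  0.1002] t 29.05 q6 -0.71
```

```bash
python3 -m jog '{"dp":[[45,-9,0],[90,-18,0],[135,-27,0],[180,-36,0],[210,-43,0],[221,-45,0],[221,-45,0]],"delta_rot":[[0,0,0],[0,0,0],[0,0,0],[0,0,0],[0,0,0],[0,0,0],[0,0,0]],"gripper":[0.4,0.4,0.4,0.4,0.4,0.4,0.4]}';python3 to.py .4634 .0208 .034 .188
python3 - <<'E'
from h import *
b=snap('side','side4.png');a=snap('top','top4.png')
f=lambda im,x0,y0:cv2.resize(im[y0:y0+110,x0:x0+80],None,fx=5,fy=5,interpolation=cv2.INTER_CUBIC)
cv2.imwrite('pics/p4.png',np.hstack([f(b,270,260),f(a,375,190)])[:,:,::-1])
E
```

```text
time: 29.75
position: [0.4641, 0.0208, 0.1017]
tool_rot: [0.636, 0.772, -0.001, -0.001]
ft_force: [0.6, -0.2, 0.5]
grip_width: 0.0607
grip_force: 0.0
dp [ 0.1 -0.6 67.7] rot [-0.002 -0.001  0.005] at [0.4641 0.0208 0.1017] t 29.75 q6 -0.39
```

View pics/p4.png

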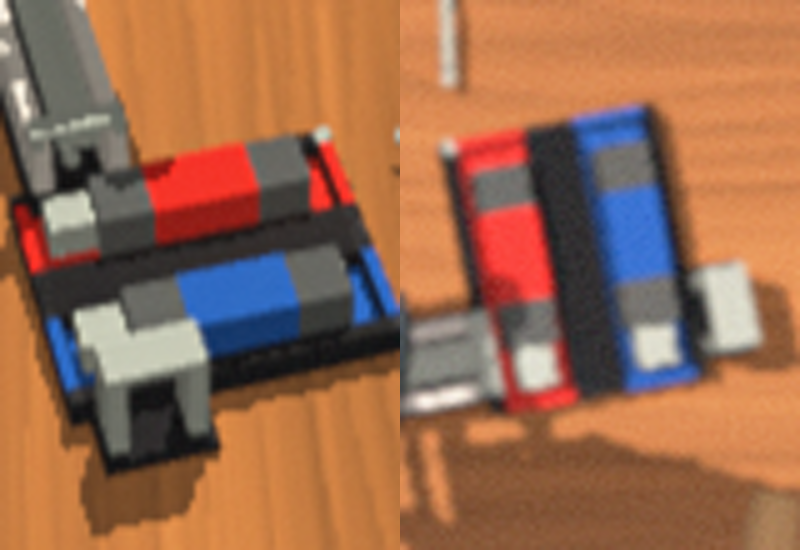

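Both stamps lie flat in their right pockets: red at about (515,265) and blue at about (640,250) in the top half of the picture. The bolt is clear of both. Gripping the knob.

```bash
python3 -m jog '{"dp":[[0,0,25],[0,0,50],[0,0,67],[0,0,67],[0,0,67],[0,0,67],[0,0,67],[0,0,67],[0,0,67],[0,0,67],[0,0,67],[0,0,67]],"delta_rot":[[0,0,0],[0,0,0],[0,0,0],[0,0,0],[0,0,0],[0,0,0],[0,0,0],[0,0,0],[0,0,0],[0,0,0],[0,0,0],[0,0,0]],"gripper":[0.4,0.4,0.4,0.4,-1,-1,-1,-1,-1,-1,-1,-1]}' 20; python3 to.py .4859 -.0970 .034 .188
```

```text
time: 31.05
position: [0.4633, 0.0196, 0.0354]
tool_rot: [0.637, 0.771, -0.001, -0.001]
ft_force: [-5.0, -3.7, 6.1]
grip_width: 0.0168
grip_force: 20.0
dp [-1.187e+02  1.000e-01  1.400e+00] rot [-0.003 -0.     0.002] at [0.4633 0.0196 0.0354] t 31.05 q6 -0.39
```

```bash
python3 -m jog '{"dp":[[-8,0,0],[-20,0,0],[-32,0,0],[-44,0,0],[-56,0,0],[-68,0,0],[-80,0,0],[-92,0,0],[-102,0,0],[-110,0,0],[-115,0,0],[-116,0,0]],"delta_rot":[[0,0,0],[0,0,0],[0,0,0],[0,0,0],[0,0,0],[0,0,0],[0,0,0],[0,0,0],[0,0,0],[0,0,0],[0,0,0],[0,0,0]],"gripper":[-1,-1,-1,-1,-1,-1,-1,-1,-1,-1,-1,-1]}' 20
python3 -m jog '{"dp":[[-1,0,0],[-2,0,0],[-3,0,0],[-4,0,0],[-4,0,0]],"delta_rot":[[0,0,0],[0,0,0],[0,0,0],[0,0,0],[0,0,0]],"gripper":[-1,-1,-1,-1,-1]}' 20
```

```text
time: 32.25
position: [0.4857, -0.0936, 0.0355]
tool_rot: [0.638, 0.77, -0.0, -0.002]
ft_force: [-1.9, 2.5, 6.3]
grip_width: 0.0172
grip_force: 20.0
time: 32.75
position: [0.4864, -0.097, 0.0354]
tool_rot: [0.637, 0.771, -0.0, -0.002]
ft_force: [-3.2, 2.4, 5.1]
grip_width: 0.0168
grip_force: 20.0
```

```bash
python3 -m jog '{"dp":[[-1,0,0],[-2,0,0],[-3,0,0],[-3,0,0]],"delta_rot":[[0,0,0],[0,0,0],[0,0,0],[0,0,0]],"gripper":[-1,-1,-1,-1]}' 20
```

```text
time: 33.15
position: [0.4866, -0.0982, 0.0354]
tool_rot: [0.638, 0.77, 0.001, -0.003]
ft_force: [-0.9, 7.9, 7.3]
grip_width: 0.0171
grip_force: 20.0
```

```bash
python3 -m jog '{"dp":[[-1,0,0],[-2,0,0],[-2,0,0]],"delta_rot":[[0,0,0],[0,0,0],[0,0,0]],"gripper":[-1,-1,-1]}' 30
python3 -m jog '{"dp":[[3,0,0],[3,0,0],[3,0,0],[3,0,0],[3,0,-20],[3,0,-60],[3,0,-100],[3,0,-100],[3,0,-100]],"delta_rot":[[0,0,0],[0,0,0],[0,0,0],[0,0,0],[0,0,0],[0,0,0],[0,0,0],[0,0,0],[0,0,0]],"gripper":[0.2,0.2,0.2,0.2,0.2,0.2,0.2,0.2,0.2]}'; python3 to.py .36 .20 .2 .188
```

```text
time: 33.45
position: [0.4865, -0.0982, 0.0354]
tool_rot: [0.638, 0.77, 0.002, -0.004]
ft_force: [0.1, 14.5, 7.8]
grip_width: 0.0166
grip_force: 30.0
time: 34.35
position: [0.4888, -0.1008, 0.1361]
tool_rot: [0.637, 0.771, 0.0, 0.001]
ft_force: [-0.2, 0.0, -0.2]
grip_width: 0.0518
grip_force: 0.0
dp [319.5 -70.  -64.6] rot [0.002 0.002 0.   ] at [ 0.4888 -0.1008  0.1361] t 34.35 q6 -0.62
```

```bash
python3 -m jog '{"dp":[[40,-9,-10],[80,-18,-20],[120,-27,-30],[160,-36,-40],[200,-45,-50],[240,-54,-60],[280,-62,-65],[300,-66,-65],[300,-66,-65],[300,-66,-65]],"delta_rot":[[0,0,0],[0,0,0],[0,0,0],[0,0,0],[0,0,0],[0,0,0],[0,0,0],[0,0,0],[0,0,0],[0,0,0]],"gripper":[0.2,0.2,0.2,0.2,0.2,0.2,0.2,0.2,0.2,0.2]}'
python3 - <<'E'
from h import *
pts=[]
rk=lambda x,y,z: np.r_[(R.from_euler('z',.189).apply([x,y,0])/1e3+[.5364,-.161,0])[:2],z/1e3]
for c in('top','side'):
    im=snap(c,c+'5.png'); h=cv2.cvtColor(im,cv2.COLOR_RGB2HSV)
    e=proj(c,rk(-38,72,80)); m=cv2.inRange(h,(18,130,170),(32,255,255))
    ys,xs=np.nonzero(m); k=np.hypot(xs-e[0],ys-e[1])<20; u,v=xs[k].mean(),ys[k].mean(); print(c,'expected',e.round(1),'seen',u.round(1),v.round(1),k.sum()); pts.append((c,u,v))
    for n,y in(('red',30),('blue',-30)): 
        u,v=proj(c,rk(10,y,32)).astype(int); print(n,im[v,u])
k=tri(*pts); print(k, R.from_euler('z',-.189).apply(k-[.5364,-.161,0]))
E
```

```text
time: 35.35
position: [0.3662, 0.1818, 0.1992]
tool_rot: [0.637, 0.771, -0.001, -0.001]
ft_force: [-0.1, 0.2, -1.1]
grip_width: 0.0521
grip_force: 0.0
top expected [385.9 260.4] seen 386.1 261.0 33
red [248  65  60]
blue [ 52 105 197]
side expected [282.2 269.8] seen 282.6 269.3 33
red [243  51  40]
blue [ 48 106 191]
[ 0.48522598 -0.09759044  0.08133815] [-0.03834956  0.07189481  0.08133815]
```

The knob triangulates to rack y = 71.9 mm (home is 72), and both stamps are in place. Handing in.

```bash
python3 -c "
from rig import robot; print(robot.hand_in())"
```

```text
the job is handed in; nothing more can be done
None
```

I handed the job in at about 35 s: the red and blue stamps lie flat in their matching pockets, and the bolt is fully home in its keeper (knob at rack y = 71.9 mm, 72 is home); the hand-in gave no verdict.

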